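# Stud finder from its sleeve into the tool case

## Task

Draw the stud finder out of its blue sleeve by the handle end that sticks out, lay it flat on the bare table and let go of it. Then take it again by its ribbed waist and press it face up, head and handle matching the shape, fully home into its friction-fit cutout in the orange tool case, and let go. Leave the mallet, the screwdriver, the mug and the shelf pins where they are.

Things in the scene. Friction and masses are not known exactly. Their poses are not given: they have to be found in the camera images.
- finder: Stud finder, T-shaped in plan: yellow below, clear acrylic above, face (round red button) up, about 200 g. 140 long, 32 high. Origin: middle of its underside; +x to the nose, z up out of its face. Handle: x -70 to +24, 44 wide. Head: x +24 to +70, 64 wide. It starts in the sleeve, head inside, underside 3 above the table; the handle sticks out 39 to 45 from the mouth.
- finder_waist (a point): Point inside the finder's waist, over its origin and 22 above its underside, between the black ribs on the sides of the handle (44 wide there); the place to grip for pressing in. A grip counts as on the waist when the grasp point is within 30 of it.
- finder_nose (a point): Middle of the finder's flat front end, 70 ahead of its origin along +x, 16 above its underside.
- sleeve: Blue rigid rectangular sleeve with a white panel on its roof, fixed to the table. Origin: middle of its open mouth, at table level; +x points into the sleeve, 104 long outside. Inside 68 wide, 36 high; walls, roof and floor 3 thick (overall 74 wide, 42 high); far end closed.
- case: Open orange tool case with a grey rigid insert, fixed to the table: 200 (x) by 170 (y), rim 34 high, insert top 31 high. Origin: middle of its underside. The insert's black-floored cutout has the finder's outline, head end to +x. A row of steel bits lies along the +y side; a carrying handle sticks out of the -y side to y = -110, 25 high.
- cutout (a point): Middle of the cutout's floor, 8 above the table, x to the head end, z up. The seated finder's origin lies here, x axes in line. Cutout 148 long (x -74 to +74), 48 wide for the handle, 68 wide for the head: 4 clearance at each end, 2 at each side. Finger bays as deep as the cutout lie on both sides of the waist: x -26 to +26, out to y -54 and +54.
- cutout_mouth (a point): Middle of the cutout at the insert's top face, 23 above its floor; the top 8 of the walls slope outward by 4 as a lead-in. Four red sprung pads (x -50 and +50, both sides) stand 4 out of the walls and grip the finder: from about 13 above the floor down it must be pushed, with about 5 to 12 N in all. Seated, its top stands 9 above this face.
- cutout_nose (a point): Where finder_nose lies when the finder is seated: 70 along +x from cutout, 16 above the floor.
- screwdriver: Bystander: ratchet screwdriver lying down, black handle to -x, chrome shaft to +x, 200 long, 28 high; origin on the table under its middle.
- mallet: Bystander: mallet lying down, blue head 95 by 56 at x +110, wooden handle to -x, 265 long, 56 high; origin at table level under the handle.
- mug: Bystander: white mug with wooden dowels, 80 across (handle out to +y 71), 150 high with the dowels; origin in the middle of its underside.
- pin0: Bystander: nickel shelf pin standing on its 14 wide collar, 20 high; origin in the middle of its underside.
- pin1: As pin0.
- pin2: As pin0.
- pin3: As pin0.
There are look-alikes about, which are no part of the job. Of the things that look like the finder, the middle-sized one is meant.

How it is judged (in metres and radians):
On the way, in this order (a step that is already met when the one before it is completed fails the run):
1. the stud finder lies flat on the table, clear of the sleeve and let go (height (world z) of finder below 0.006 m and angle between finder's own z axis and vertical below 0.08 rad and linear speed of finder below 0.03 m/s and contact force between the fingers and finder below 0.1 N and (x of finder_nose in the frame of sleeve below -0.002 m or horizontal distance between finder and sleeve above 0.17 m)), for 0.1 s.
2. it is lifted by its waist: the grasp point within 30 mm of the waist point (distance between the grasp point and finder_waist below 0.03 m and contact force between the fingers and finder above 1 N and height (world z) of finder above 0.012 m), for 0.1 s.
At the end, for the whole second after the job is handed in: The stud finder sits face up and still in its cutout: underside within 3 mm of the floor, level within 0.05 rad, origin within 6 mm (level distance) of the cutout's middle, nose within 8 mm of its place, long axis within 0.05 rad of the cutout's; let go (z of finder in the frame of cutout below 0.003 m and horizontal distance between finder and cutout below 0.006 m and distance between finder_nose and cutout_nose below 0.008 m and angle between finder's own z axis and vertical below 0.05 rad and angle between the x axis of finder and the x axis of cutout, either way round below 0.05 rad and linear speed of finder below 0.02 m/s); the robot touches nothing.
It fails at once if the mallet, the screwdriver, the mug or a shelf pin is moved by more than 30 mm (distance of any of mallet, screwdriver, mug, pin0, pin1, pin2, pin3 from where it was at the start of the episode above 0.03 m).
It also fails if it takes over 54 s, if anything falls off the work surface, if the arm or the gripper's body presses on something with over 40 N, if the wrist force passes 120 N, or if a joint passes its speed limit or range.

## Robot

A 7-joint arm with a two-finger parallel gripper is mounted at the origin on the work surface. World frame = base frame: x ahead of the robot, y to its left, z up, the work surface at z = 0. Lengths are in mm, angles in rad, forces in N, time in s.
With the tool pointing down it reaches from about 350 to 900 mm from the base axis. Payload 7.2 kg.
Tool frame: the origin (TCP) lies between the finger pads; the fingertips stand bot.finger_overhang ahead of it and the grasp point (between the pads) lies 5 mm behind it (bot.finger_overhang is the distance from the TCP to the fingertips, in mm); z points along the fingers, x is the direction in which the jaws open and shut, and the axes are right-handed (so a half turn about z gives the same grasp; the last joint's range is limited). The gripper opens to 88 mm and grips with 3 to 60 N. Pads are 20 mm wide; open, the fingers measure 115 mm over their backs; the gripper's body (75 mm by 178 mm) begins 61 mm behind the grasp point.
Start: joints at [-1.407, 0.411, -0.013, 1.596, 0.006, 1.134, -0.082], TCP at [143.59, 608.285, 236.653] pointing down, gripper open.
Joint ranges: [-2.95, 2.95], [-0.29, 1.99], [-1.47, 1.44], [0.14, 2.54], [-1.03, 4.17], [0.13, 1.85], [-2.86, 2.86]. Speed limits (rad/s): [2.39, 2.39, 3.01, 3.01, 3.14, 3.14, 3.14].

## Interface

Orientations are given as a unit quaternion [w, x, y, z].
In Python, from bench import telemetry, get_image, job, bot gives the robot as it stands. The module is installed in compiled form; this text tells all that it offers.
- The arm moves only by the shell command python3 -m creep 'ROWS' [OPENING] [FORCE]. ROWS is JSON, a list of rows, each a list of 4 numbers: the shift along the world's x, y, z in m, then the turn about the world's z in units of 6 degrees (1.0 is 6 degrees). In form: [[x, y, z, roll], ...]. A call has 1 to 20 rows; each row is the pose to reach, as a shift and turn from the pose measured when the call began; what a row does not reach only later rows make up. A row lasts 1/10 s, in which the tool goes at most 50 mm and 8.59 degrees, less where a joint would pass 70% of its speed; a pose out of reach is approached as far as the arm can. A call with a gripper value outside its range is refused whole. OPENING is the finger opening in m, from 0 to 0.0878, set as the call begins (- or left out, the last holds). The fingers move at their own pace and stop on an object; FORCE is the grip in N (left out, the last holds). Time passes only in rows, so rows that repeat a pose let the fingers close. It gives the time, the measured TCP pose, the force and the opening at its end, in the units of the state.
- telemetry.observe(): the state, without advancing time (a new reading comes with each control period).
- get_image(name): name is "scene" or "side" or "wrist"; returns a dict with "color" (420x560x3 uint8, red, green, blue), "depth" (420x560 float32, mm along the optical axis (not along the pixel's ray), 0 where there is no reading), "intrinsics" (3x3 intrinsics, pixels), "world_from_camera" (4x4, takes a point from camera to world coordinates); the wrist camera has in their place "mount" (4x4, takes a point from camera to tool coordinates, whose origin is the TCP and whose axes are the tool frame's). Camera axes: x right, y up, looking along -z (the intrinsics and any distortion apply to the point x, -y, -z); pixel columns grow to the right and rows downward; lengths in mm; the calibration is good to about 2 mm. A picture is of the moment at which its call begins: read the wrist's pose just before it.
- job.close_job(): hands the job in, once; it reports no verdict.
The state is a dict: "time": time; "q": joint angles; "qvel": joint speeds; "joint_efforts": joint torques, N m; "tool_pos": TCP position; "ee_rot": TCP orientation; "force": force on the tool from outside, world axes, zero at the start; "ft_torque": the same for the moment, N m; "grip_width": finger opening in mm.
Only numpy, scipy, OpenCV 4.12 (cv2) and the standard library are available. Lean on these libraries where they do the work, as an engineer would, in place of code of your own. Each camera call takes 0.05 s, during which the arm holds its last target. There are 200 camera calls.

## Working session

There is one attempt and no reset: what is moved stays moved. The work goes in short steps, Python scripts to look and compute and a shell command to move; the robot and the scene stay as the last step left them, time stands still between calls to the robot, and variables do not carry over. Pictures are saved under pics/ and viewed, about 8 in all and at most 12, crops included, and the job is handed in when it is done.

```bash
mkdir -p pics; cat > h.py <<'E'
import numpy as np, cv2
from bench import telemetry, get_image, job, bot
from scipy.spatial.transform import Rotation as R
def grab(name, tag):
    s=telemetry.observe(); im=get_image(name)
    if 'mount' in im:
        T=np.eye(4); q=s['ee_rot']; T[:3,:3]=R.from_quat([q[1],q[2],q[3],q[0]]).as_matrix(); T[:3,3]=s['tool_pos']
        W=T@np.array(im['mount'])
    else: W=np.array(im['world_from_camera'])
    np.savez('pics/'+tag+'.npz',color=im['color'],depth=im['depth'],K=im['intrinsics'],W=W)
    cv2.imwrite('pics/'+tag+'.png',im['color'][:,:,::-1]); return im
def ld(tag): return np.load('pics/'+tag+'.npz')
def crop(tag,u0,v0,u1,v1,f,out):
    c=ld(tag)['color'][v0:v1,u0:u1,::-1]; cv2.imwrite('pics/'+out+'.png',cv2.resize(c,None,fx=f,fy=f,interpolation=cv2.INTER_CUBIC))
def px(tag,u,v,z=None):
    d=ld(tag);K,W=d['K'],d['W']
    r=np.array([(u-K[0,2])/K[0,0],-(v-K[1,2])/K[1,1],-1.])
    if z is None:
        p=r*d['depth'][int(round(v)),int(round(u))]; return W[:3,:3]@p+W[:3,3]
    r=W[:3,:3]@r; return W[:3,3]+r*(z-W[2,3])/r[2]
def cloud(tag):
    d=ld(tag);K,W=d['K'],d['W'];D=d['depth'];v,u=np.indices(D.shape)
    P=np.stack([(u-K[0,2])/K[0,0]*D,-(v-K[1,2])/K[1,1]*D,-D],-1)@W[:3,:3].T+W[:3,3]
    P[D<=0]=np.nan; return P
E
python3 - <<'E'
from h import *
s=telemetry.observe(); print(s['tool_pos'],s['ee_rot'],s['force'],s['grip_width'],bot.finger_overhang)
for n in('scene','side','wrist'):
    grab(n,n+'0')
    d=ld(n+'0'); print(n,d['K'].tolist(),d['W'].round(3).tolist())
a=cv2.imread('pics/scene0.png');b=cv2.imread('pics/side0.png')
cv2.imwrite('pics/sc_big.png',cv2.resize(a,(800,600)))
E
```

```text
[143.52225303 607.78985435 235.8102315 ] [ 5.56739816e-04  7.84128234e-01  6.20598310e-01 -5.82935432e-04] [-0.17452069 -0.46897766 -0.0640552 ] 87.08349404298258 14.0
scene [[379.6780540143544, 0.0, 281.3375371409494], [0.0, 379.6780540143544, 209.87500846741344], [0.0, 0.0, 1.0]] [[-0.805, -0.42, 0.419, 936.805], [0.593, -0.583, 0.556, 587.941], [0.01, 0.696, 0.718, 821.915], [0.0, 0.0, 0.0, 1.0]]
side [[424.2205031542306, 0.0, 275.1580062124588], [0.0, 424.2205031542306, 209.1535275407246], [0.0, 0.0, 1.0]] [[-0.978, 0.106, -0.177, 241.926], [-0.206, -0.529, 0.823, 1135.578], [-0.006, 0.842, 0.54, 809.05], [0.0, 0.0, 0.0, 1.0]]
wrist [[317.2930289839248, 0.0, 276.7380074196868], [0.0, 317.2930289839248, 209.66631389874456], [0.0, 0.0, 1.0]] [[0.23, -0.941, -0.247, 77.615], [0.973, 0.222, 0.059, 623.397], [-0.001, -0.254, 0.967, 384.724], [0.0, 0.0, 0.0, 1.0]]
```

View pics/sc_big.png

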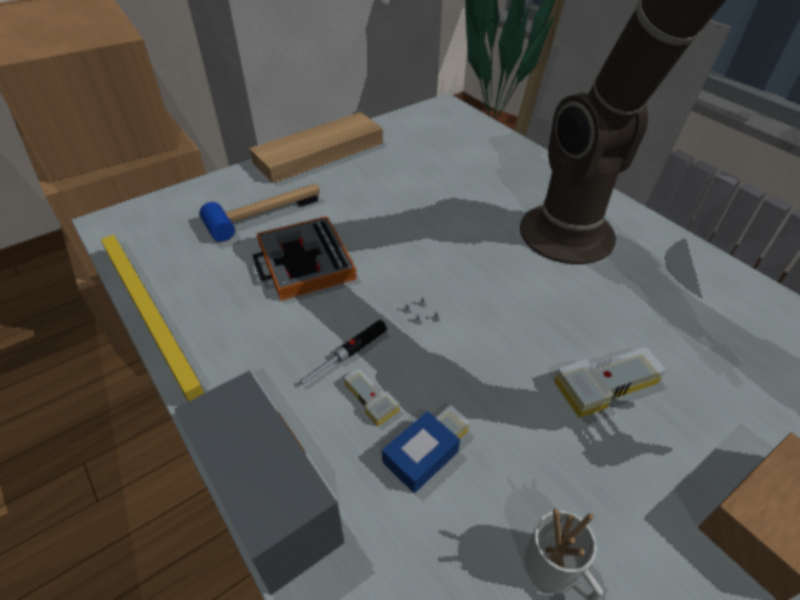

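View pics/side0.png

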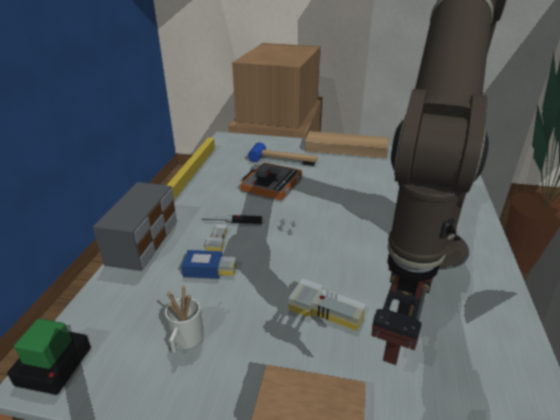

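The scene picture (800x600) shows three look-alikes: a small one at (372,397), the one in the sleeve with its handle end at (455,420), and a large one at (610,378). The middle-sized one, in the blue sleeve at (422,450), is the one meant. The case is at (305,257), its handle on the left side at (262,265), and the pins are around (420,310).

```bash
python3 - <<'E'
from h import *
a=ld('scene0')['color'][255:355,240:340,::-1];b=ld('scene0')['color'][140:220,170:260,::-1]
f=lambda i:cv2.resize(i,(400,int(400*i.shape[0]/i.shape[1])),interpolation=cv2.INTER_CUBIC)
A,B=f(a),f(b);B=cv2.copyMakeBorder(B,0,A.shape[0]-B.shape[0],0,0,0);cv2.imwrite('pics/c1.png',np.hstack([A,B]))
for t in('scene0','side0'):
    P=cloud(t);hsv=cv2.cvtColor(ld(t)['color'],cv2.COLOR_RGB2HSV);H,S,V=[hsv[...,i].astype(int) for i in range(3)]
    def rect(n,m):
        q=P[m][:,:2].astype(np.float32); print(t,n,len(q),[np.round(x,1) for x in cv2.minAreaRect(q)] if len(q)>5 else '',np.median(P[m][:,2]).round(1) if len(q) else '',cv2.boxPoints(cv2.minAreaRect(q)).round().tolist() if len(q)>5 else '')
    print(t,P[:, :,2][(P[...,2]<8)&(P[...,0]>300)&(abs(P[...,1])<300)].mean())
    fx=lambda x0,x1,y0,y1:(P[...,0]>x0)&(P[...,0]<x1)&(P[...,1]>y0)&(P[...,1]<y1)
    sl=px(t,*((295,315) if t=='scene0' else (205,263)));print('sleeve roof px',sl)
    near=np.hypot(P[...,0]-sl[0],P[...,1]-sl[1])<140
    rect('roof',near&(P[...,2]>38)&(P[...,2]<47))
    rect('handletop',near&(P[...,2]>31)&(P[...,2]<38)&(H<100))
    c=px(t,*((212,180) if t=='scene0' else (271,180)));print('case px',c)
    near=np.hypot(P[...,0]-c[0],P[...,1]-c[1])<150
    rect('rim',near&(H<15)&(S>150)&(P[...,2]>29)&(P[...,2]<38))
    rect('insert',near&(S<110)&(P[...,2]>28)&(P[...,2]<33))
    rect('floor',near&(P[...,2]>4)&(P[...,2]<13)&(V<60))
E
```

```text
scene0 -119.9354845063528
sleeve roof px [652.66709865 267.99386844  41.0738576 ]
scene0 roof 1377 [array([629.9, 256.9]), array([139. ,  75.3]), np.float64(7.1)] 42.0 [[556.0, 286.0], [566.0, 211.0], [703.0, 228.0], [694.0, 303.0]]
scene0 handletop 178 [array([572.8, 252.3]), array([35.5, 41.4]), np.float64(8.4)] 35.0 [[552.0, 270.0], [558.0, 229.0], [593.0, 234.0], [587.0, 275.0]]
case px [ 563.49970223 -281.76760974    6.68985605]
scene0 rim 145 [array([ 563.7, -265.5]), array([184.7, 168.2]), np.float64(77.1)] 32.6 [[461.0, -337.0], [625.0, -374.0], [666.0, -194.0], [502.0, -157.0]]
scene0 insert 1044 [array([ 557.1, -279.3]), array([199.3, 167.7]), np.float64(77.8)] 30.6 [[454.0, -359.0], [618.0, -394.0], [660.0, -200.0], [496.0, -164.0]]
scene0 floor 579 [array([ 569.8, -273.9]), array([101.7, 169.2]), np.float64(8.1)] 8.2 [[508.0, -197.0], [531.0, -365.0], [632.0, -350.0], [608.0, -183.0]]
side0 -180.81568420437154
sleeve roof px [628.71650324 277.53546498  41.12388756]
side0 roof 508 [array([643.9, 258.1]), array([103.8,  78.2]), np.float64(7.8)] 39.7 [[587.0, 290.0], [598.0, 212.0], [701.0, 226.0], [690.0, 304.0]]
side0 handletop 111 [array([597.5, 247.4]), array([ 68.2, 100.8]), np.float64(64.7)] 32.7 [[537.0, 238.0], [629.0, 195.0], [658.0, 257.0], [567.0, 300.0]]
case px [ 564.74134814 -291.93154601    6.32578865]
side0 rim 27 [array([ 544.7, -191. ]), array([199.5,  95.6]), np.float64(22.2)] 30.4 [[434.0, -184.0], [470.0, -273.0], [655.0, -198.0], [619.0, -109.0]]
side0 insert 323 [array([ 553.3, -280.1]), array([197.8, 177.7]), np.float64(76.7)] 29.4 [[444.0, -356.0], [617.0, -397.0], [663.0, -204.0], [490.0, -163.0]]
side0 floor 210 [array([ 544.1, -296. ]), array([127.6, 171.2]), np.float64(84.6)] 6.4 [[453.0, -351.0], [623.0, -368.0], [635.0, -241.0], [465.0, -224.0]]
```

View pics/c1.png

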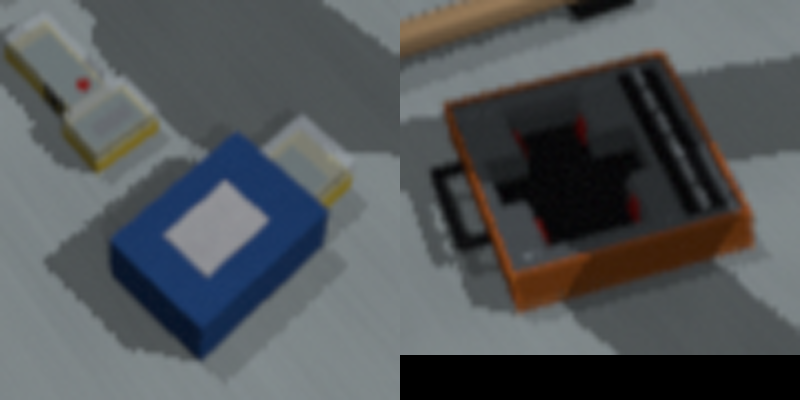

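Right crop: the case's handle is on its -y side (left) and the bits are on +y (right), so the case +x axis points at about 78° world, with the head end toward +y world. Left crop: the handle end sticks out of the sleeve at crop (310,155), and the sleeve yaw is about 7.5°. Both match the given sizes (roof z 42, handle top z 35, 41 wide). Next I move above the handle for a wrist look.

```bash
python3 -m creep '[[0.040,-0.033,0,0.3],[0.075,-0.063,0,0.6],[0.110,-0.092,0,0.9],[0.145,-0.121,0,1.2],[0.18,-0.15,0,1.5],[0.215,-0.18,0,1.8],[0.25,-0.209,0,2.1],[0.285,-0.238,0,2.4],[0.32,-0.267,0,2.7],[0.355,-0.297,0,3.0],[0.385,-0.322,-0.01,3.3],[0.41,-0.343,-0.03,3.5],[0.422,-0.356,-0.05,3.5],[0.422,-0.356,-0.05,3.5],[0.422,-0.356,-0.05,3.5]]' 0.0875 25
python3 - <<'E'
from h import *
grab('wrist','w1'); d=ld('w1'); print(d['W'].round(2).tolist())
cv2.imwrite('pics/w1b.png',cv2.resize(d['color'][:,:,::-1],(800,600)))
for n,(u,v) in dict(mug=(560,545),pinA=(405,307),pinB=(437,316),pinC=(416,318),pinD=(421,301),sd=(345,350),box=(740,480),big=(610,378)).items(): print(n,px('scene0',u*.7,v*.7).round())
E
```

```text
time: 1.65
tool_pos: [564.9, 252.2, 185.7]
ee_rot: [-0.0, 0.658, 0.753, -0.001]
force: [0.2, 0.5, 0.0]
grip_width: 87.4
[[-0.13, -0.96, -0.25, 497.93], [0.99, -0.13, -0.03, 242.64], [-0.0, -0.25, 0.97, 334.69], [0.0, 0.0, 0.0, 1.0]]
mug [608. 503.  91.]
pinA [471. -20.  10.]
pinB [430.  35.   6.]
pinC [469.  16.   7.]
pinD [432. -16.   8.]
sd [635.  12.  22.]
box [257. 594.   1.]
big [299. 354.  43.]
```

View pics/w1b.png

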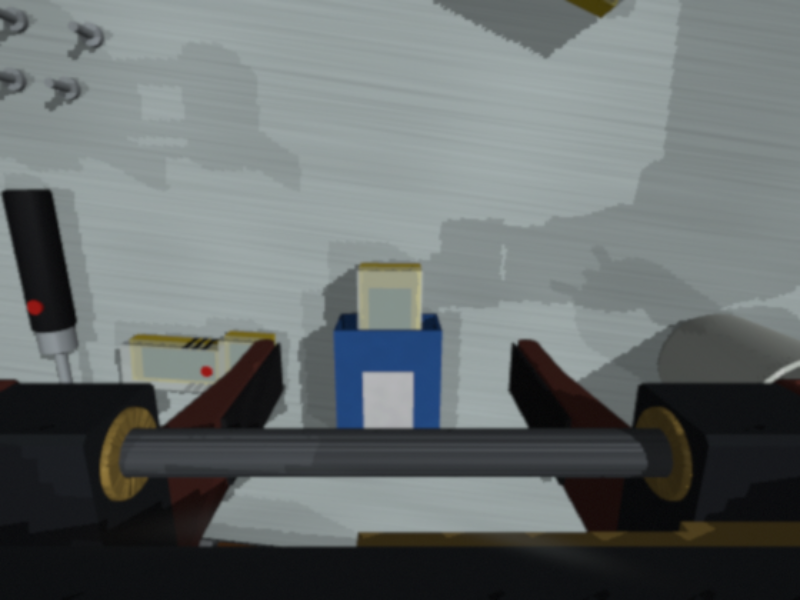

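The wrist picture shows the handle at (358–422, 265–328), square to the jaws, with the sleeve mouth at row ~330. The small look-alike is at (120–275, 335–390), left of the left finger.

```bash
python3 - <<'E'
from h import *
P=lambda u,v,z:px('w1',u*.7,v*.7,z).round(1)
for n,u,v,z in [('endL',359,270,35),('endR',421,270,35),('mL',358,329,35),('mR',422,329,35),('roofL',335,331,42),('roofR',441,331,42),('smallR',275,340,20),('smallL',120,350,20)]: print(n,P(u,v,z))
C=cloud('w1');m=(C[...,2]>31)&(C[...,2]<38)&(C[...,0]<600)&(abs(C[...,1]-250)<40)
q=C[m][:,:2].astype(np.float32);print(cv2.minAreaRect(q),cv2.boxPoints(cv2.minAreaRect(q)).round(1).tolist(),np.median(C[m][:,2]))
m=(C[...,2]>39)&(C[...,2]<46)&(abs(C[...,0]-620)<50)&(abs(C[...,1]-255)<50)
q=C[m][:,:2].astype(np.float32);print(cv2.minAreaRect(q),cv2.boxPoints(cv2.minAreaRect(q)).round(1).tolist())
x=R.from_quat(np.roll(telemetry.observe()['ee_rot'],-1)).as_matrix()[:,0];print('jaw yaw',np.degrees(np.arctan2(x[1],x[0])))
E
```

```text
endL [558.4 225.9  35. ]
endR [552.8 267.2  35. ]
mL [599.9 229.9  35. ]
mR [593.9 274.   35. ]
roofL [601.  214.9  42. ]
roofR [591.3 286.3  42. ]
smallR [621.6 169.8  20. ]
smallL [644.9  56.8  20. ]
((576.2850952148438, 248.2443389892578), (42.11602783203125, 72.1927261352539), 6.924452304840088) [[551.0, 281.5], [559.7000122070312, 209.89999389648438], [601.5, 215.0], [592.7999877929688, 286.6000061035156]] 35.76336067371605
((631.1965942382812, 254.59750366210938), (73.44969177246094, 74.14195251464844), 7.73964262008667) [[589.7999877929688, 286.3999938964844], [599.7999877929688, 212.89999389648438], [672.5999755859375, 222.8000030517578], [662.5999755859375, 296.29998779296875]]
jaw yaw 97.78251086928437
```

```bash
python3 -m creep '[[0.003,-0.002,-0.04,0],[0.006,-0.003,-0.08,0],[0.006,-0.003,-0.115,0],[0.006,-0.003,-0.145,0],[0.006,-0.003,-0.163,0],[0.006,-0.003,-0.166,0],[0.006,-0.003,-0.166,0]]' 0.0875 25
python3 -m creep '[[0,0,0,0],[0,0,0,0],[0,0,0,0],[0,0,0,0],[0,0,0,0],[0,0,0,0],[0,0,0,0]]' 0.03 25
```

```text
time: 2.4
tool_pos: [570.7, 251.8, 21.3]
ee_rot: [-0.0, 0.657, 0.754, 0.0]
force: [0.4, -0.0, -0.1]
grip_width: 87.4
time: 3.1
tool_pos: [570.6, 251.4, 21.4]
ee_rot: [-0.0, 0.657, 0.754, 0.0]
force: [-1.6, -1.3, 2.3]
grip_width: 44.3
```

```bash
python3 -m creep '[[-0.006,-0.0008,0,0],[-0.015,-0.002,0,0],[-0.025,-0.0034,0,0],[-0.035,-0.0047,0,0],[-0.045,-0.006,0,0],[-0.056,-0.0076,0,0],[-0.067,-0.009,0,0],[-0.078,-0.0105,0,0],[-0.089,-0.012,0,0],[-0.1,-0.0135,0,0],[-0.112,-0.015,0,0],[-0.120,-0.016,0,0],[-0.124,-0.0167,0,0],[-0.124,-0.0167,0,0],[-0.124,-0.0167,0,0]]' 0.03 25
python3 - <<'E'
from h import *
grab('wrist','w2');crop('w2',120,80,440,320,2.5,'w2b')
E
```

```text
time: 4.6
tool_pos: [447.0, 234.9, 21.5]
ee_rot: [0.0, 0.657, 0.754, 0.0]
force: [0.5, -0.4, -2.0]
grip_width: 44.2
```

View pics/w2b.png

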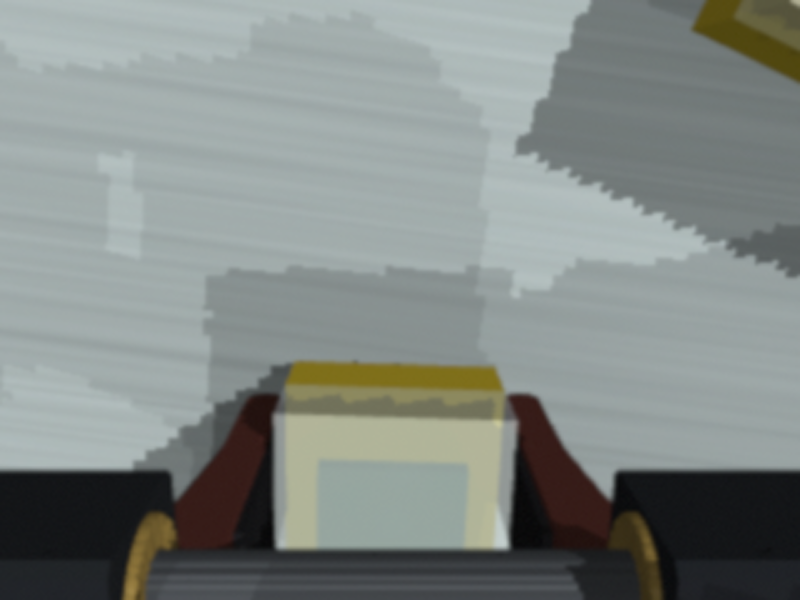

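The handle came out in the grip. Now lower it 3.5 mm, release, then rise and look.

```bash
python3 -m creep '[[0,0,-0.001,0],[0,0,-0.002,0],[0,0,-0.003,0],[0,0,-0.0035,0],[0,0,-0.0035,0]]' 0.03 25
python3 -m creep '[[0,0,0,0],[0,0,0,0],[0,0,0,0],[0,0,0,0],[0,0,0,0],[0,0,0,0]]' 0.0875 25
python3 -m creep '[[0,0,0.03,0],[0,0,0.07,0],[0.02,0.002,0.11,0],[0.05,0.007,0.15,0],[0.056,0.007,0.165,0],[0.056,0.007,0.165,0],[0.056,0.007,0.165,0]]' 0.0875 25
python3 - <<'E'
from h import *
grab('wrist','w3');crop('w3',120,80,440,320,2.5,'w3b')
C=cloud('w3');m=(C[...,2]>26)&(C[...,2]<38)&(C[...,0]<585)&(C[...,0]>400)&(abs(C[...,1]-240)<42)
q=C[m][:,:2].astype(np.float32);print(cv2.minAreaRect(q),cv2.boxPoints(cv2.minAreaRect(q)).round(1).tolist(),np.median(C[m][:,2]))
E
```

```text
time: 5.15
tool_pos: [447.4, 234.9, 18.3]
ee_rot: [0.0, 0.657, 0.754, 0.0]
force: [-1.1, -1.0, 4.7]
grip_width: 44.3
time: 5.75
tool_pos: [447.3, 234.9, 18.3]
ee_rot: [0.0, 0.657, 0.754, 0.0]
force: [-0.2, -0.4, 0.7]
grip_width: 86.1
time: 6.45
tool_pos: [502.4, 241.6, 182.4]
ee_rot: [-0.0, 0.657, 0.754, -0.0]
force: [-0.4, -0.4, -0.3]
grip_width: 87.7
((501.803955078125, 239.58316040039062), (140.4272918701172, 64.07746124267578), 5.822947025299072) [[428.70001220703125, 264.29998779296875], [435.20001220703125, 200.60000610351562], [574.9000244140625, 214.8000030517578], [568.4000244140625, 278.6000061035156]] 32.779561654101485
```

View pics/w3b.png

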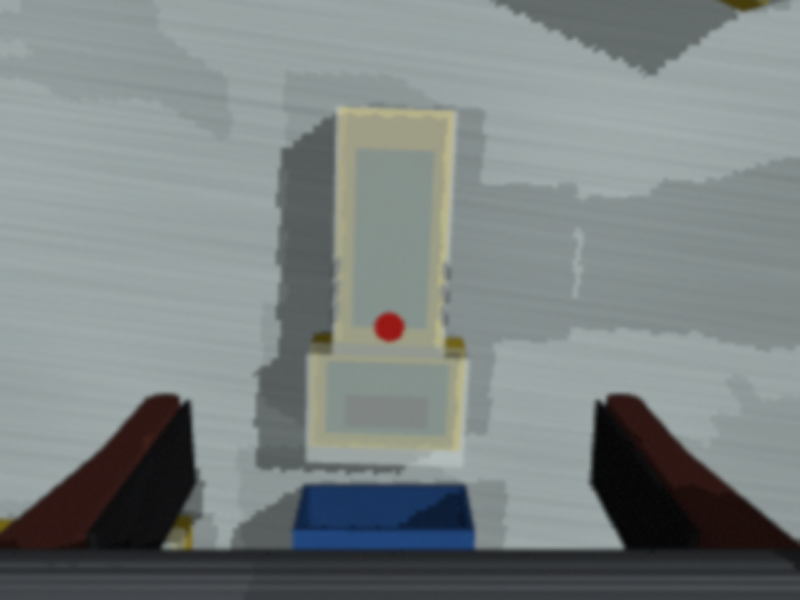

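Picture: the finder lies flat and free; button at (389,327), handle end at row 108, nose at row ~460, just clear of the sleeve mouth (row 487). The fit gives 140×64 at (501.8, 239.6), yaw ≈5.8°. Now the waist grip.

```bash
python3 -m creep '[[0,-0.001,-0.04,-0.1],[0,-0.002,-0.08,-0.3],[0,-0.002,-0.115,-0.3],[0,-0.002,-0.145,-0.3],[0,-0.002,-0.163,-0.3],[0,-0.002,-0.1655,-0.3],[0,-0.002,-0.1655,-0.3]]' 0.0875 50
python3 -m creep '[[0,0,0,0],[0,0,0,0],[0,0,0,0],[0,0,0,0],[0,0,0,0],[0,0,0,0],[0,0,0,0]]' 0.03 50
python3 -m creep '[[0,0,0.01,0],[0,0,0.02,0],[0,0,0.03,0],[0,0,0.04,0],[0,0,0.06,0],[0,0,0.085,0],[0,0,0.11,0],[0,0,0.13,0],[0,0,0.14,0],[0,0,0.14,0]]' 0.03 50
python3 - <<'E'
from h import *
s=telemetry.observe();print(s['q'],s['tool_pos'])
E
```

```text
time: 7.2
tool_pos: [500.0, 238.9, 14.7]
ee_rot: [-0.001, 0.669, 0.744, -0.002]
force: [0.3, 0.1, -1.0]
grip_width: 87.4
time: 7.9
tool_pos: [499.3, 239.7, 14.4]
ee_rot: [-0.001, 0.668, 0.744, -0.002]
force: [-0.9, 2.1, 4.6]
grip_width: 43.7
time: 8.9
tool_pos: [500.0, 240.0, 156.0]
ee_rot: [-0.001, 0.668, 0.744, -0.001]
force: [0.8, -0.0, -1.8]
grip_width: 43.9
[-0.64669253  0.37765347  0.14391939  1.86457742 -0.06891753  0.90634248
  1.20760407] [499.96462798 240.0018306  156.0336312 ]
```

The waist grip and lift are done. However, seating head-to-+x from this grip would need joint 7 at ≈3.4 rad, which is out of range. So I set it down, look at the case with the gripper half-turned, then regrip the other way round.

```bash
python3 -m creep '[[0,0,-0.03,0],[0,0,-0.06,0],[0,0,-0.09,0],[0,0,-0.115,0],[0,0,-0.13,0],[0,0,-0.136,0],[0,0,-0.139,0],[0,0,-0.1405,0],[0,0,-0.1405,0]]' 0.03 50
python3 -m creep '[[0,0,0,0],[0,0,0,0],[0,0,0,0],[0,0,0,0],[0,0,0,0],[0,0,0,0]]' 0.0875 50
python3 -m creep '[[0,0,0.03,0],[0,0,0.07,0],[0,0,0.11,0],[0,0,0.15,-1],[0,-0.03,0.18,-2.2],[0,-0.07,0.18,-3.5],[0,-0.11,0.18,-4.9],[0.01,-0.15,0.18,-6.3],[0.02,-0.19,0.18,-7.6],[0.03,-0.23,0.18,-8.9],[0.03,-0.27,0.18,-10.2],[0.04,-0.31,0.18,-11.5],[0.04,-0.35,0.18,-12.8],[0.04,-0.39,0.18,-14.1],[0.04,-0.43,0.18,-15.4],[0.04,-0.47,0.18,-16.7],[0.04,-0.51,0.18,-18],[0.045,-0.545,0.18,-18],[0.045,-0.57,0.18,-18],[0.045,-0.578,0.18,-18]]' 0.0875 50
python3 -m creep '[[0,0,0,0],[0,0,0,0]]'
python3 - <<'E'
from h import *
print(telemetry.observe()['q'])
grab('wrist','w4');cv2.imwrite('pics/w4b.png',cv2.resize(ld('w4')['color'][:,:,::-1],(800,600)))
E
```

```text
time: 9.8
tool_pos: [500.3, 240.2, 16.0]
ee_rot: [-0.001, 0.668, 0.744, -0.0]
force: [-0.2, 0.1, -1.2]
grip_width: 43.8
time: 10.4
tool_pos: [500.3, 240.2, 16.1]
ee_rot: [-0.001, 0.668, 0.744, -0.0]
force: [-1.1, -0.1, 0.4]
grip_width: 86.4
time: 12.4
tool_pos: [544.2, -341.0, 195.9]
ee_rot: [-0.0, 0.994, -0.105, 0.0]
force: [-0.0, 0.7, 0.1]
grip_width: 87.3
time: 12.6
tool_pos: [544.2, -339.9, 195.6]
ee_rot: [-0.0, 0.994, -0.105, -0.0]
force: [-0.6, -0.2, -1.0]
grip_width: 87.5
[ 0.01526477  0.54677433  0.69138377  1.63396491 -0.38183509  1.10063258
  0.60033603]
```

View pics/w4b.png

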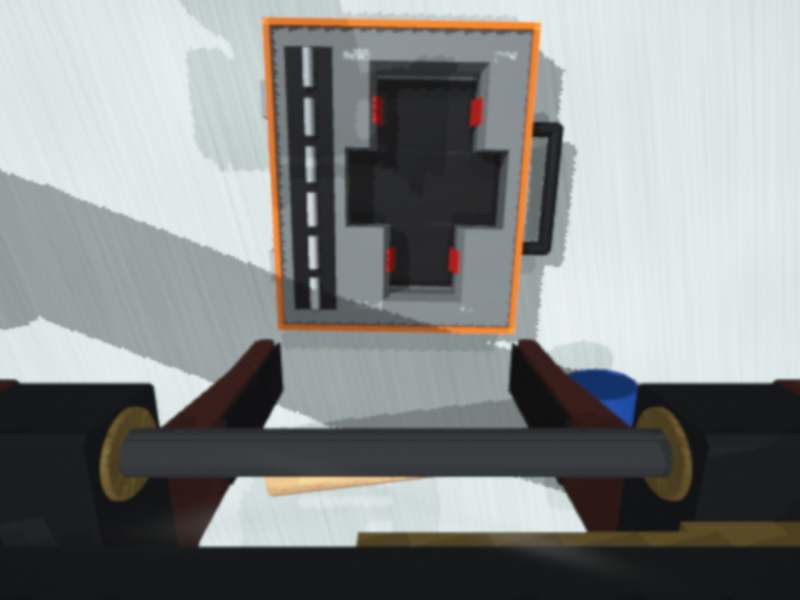

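The case is seen from above: the head end of the cutout is at the top (world +y), red pads at (377,110), (476,112), (390,260), (453,260), bays at (345–507, 150–228). One enlarged crop for exact edges.

```bash
python3 - <<'E'
from h import *
crop('w4',225,30,375,220,3.2,'w4c')
d=ld('w4')
c=d['color'][30:220,225:375,::-1].astype(float);c=np.clip(c*1.8,0,255).astype(np.uint8)
cv2.imwrite('pics/w4c.png',cv2.resize(c,(600,600*190//150),interpolation=cv2.INTER_CUBIC)[:600] if 0 else cv2.resize(c,(474,600),interpolation=cv2.INTER_CUBIC))
C=cloud('w4');near=np.hypot(C[...,0]-557,C[...,1]+279)<150
m=near&(C[...,2]>28)&(C[...,2]<37)
q=C[m][:,:2].astype(np.float32);print(cv2.minAreaRect(q),cv2.boxPoints(cv2.minAreaRect(q)).round(1).tolist())
m=near&(C[...,2]>5)&(C[...,2]<12)
print(m.sum(),np.median(C[m][:,2]))
ys,xs=np.where(m);print(xs.min(),xs.max(),ys.min(),ys.max())
E
```

```text
((561.3206787109375, -277.75830078125), (200.98646545410156, 181.95071411132812), 76.97884368896484) [[450.0, -355.20001220703125], [627.2999877929688, -396.20001220703125], [672.5999755859375, -200.3000030517578], [495.29998779296875, -159.39999389648438]]
10986 9.357929338393404
243 351 52 202
```

View pics/w4c.png

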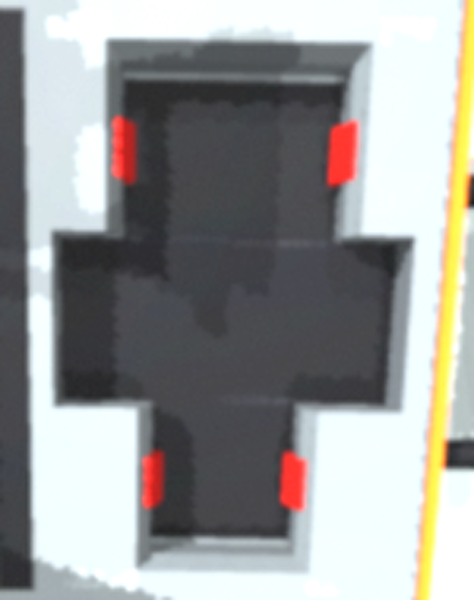

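```bash
python3 - <<'E'
from h import *
g=lambda u,v,z:px('w4',225+u/3.16-.35,30+v/3.158-.35,z)
TL,TR,BL,BR=g(108,42,31),g(371,44,31),g(137,568,31),g(307,570,31)
bl=[g(53,234,31),g(58,405,31)];br=[g(413,238,31),g(403,410,31)]
for n,p in zip('TL TR BL BR b1 b2 b3 b4'.split(),[TL,TR,BL,BR,*bl,*br]):print(n,p.round(1))
T=(TL+TR)/2;B=(BL+BR)/2;d=T-B
print('len',np.hypot(*d[:2]),'(156) yaw',np.degrees(np.arctan2(d[1],d[0])),'mid',((T+B)/2)[:2],'W',np.linalg.norm(TL-TR),'(76)',np.linalg.norm(BL-BR),'(56)')
print('bay mid',np.mean(bl+br,axis=0)[:2],'bay width',np.linalg.norm(bl[0]-br[0]),np.linalg.norm(bl[1]-br[1]),'(108) len',np.linalg.norm(bl[0]-bl[1]),np.linalg.norm(br[0]-br[1]),'(52)')
fl=[g(125,82,8),g(342,86,8),g(152,536,8),g(290,538,8)]
T=(fl[0]+fl[1])/2;B=(fl[2]+fl[3])/2;d=T-B;print('floor len',np.hypot(*d[:2]),'(148) yaw',np.degrees(np.arctan2(d[1],d[0])),'mid',((T+B)/2)[:2],np.linalg.norm(fl[0]-fl[1]),'(68)',np.linalg.norm(fl[2]-fl[3]),'(48)')
C=cloud('w4');hsv=cv2.cvtColor(ld('w4')['color'],cv2.COLOR_RGB2HSV)
m=(hsv[...,0]<18)&(hsv[...,1]>170)&(hsv[...,2]>120)&(abs(C[...,2]-33)<5)&(np.hypot(C[...,0]-557,C[...,1]+279)<150)
q=C[m][:,:2].astype(np.float32);print('rim',cv2.minAreaRect(q))
E
```

```text
TL [ 559.3 -198.4   31. ]
TR [ 632.3 -214.5   31. ]
BL [ 534.  -351.1   31. ]
BR [ 587.6 -363.2   31. ]
b1 [ 531.7 -245.6   31. ]
b2 [ 521.3 -294.9   31. ]
b3 [ 636.2 -269.1   31. ]
b4 [ 625.7 -318.8   31. ]
len 154.68905928267745 (156) yaw 76.93088923898499 mid [ 578.2903766  -281.80355078] W 74.7751687801892 (76) 54.9667925429937 (56)
bay mid [ 578.72742811 -282.10127859] bay width 107.10133081594736 107.05319364123488 (108) len 50.430218087499725 50.831708849321195 (52)
floor len 143.14444892835834 (148) yaw 77.21479995481526 mid [ 578.5864001  -282.27184219] 66.86963203637183 (68) 47.50027160150062 (48)
rim ((560.7243041992188, -277.69390869140625), (199.2608184814453, 169.73045349121094), 76.66944122314453)
```

All the sizes check: the cutout is at (578.5, -282.0), yaw 77.0°. Now back over the finder with the jaws turned round, measuring again before gripping.

```bash
python3 -m creep '[[0,0.02,0,-0.5],[0,0.055,0,-1.3],[0,0.09,0,-2.1],[-0.005,0.125,0,-2.9],[-0.01,0.16,0,-3.7],[-0.01,0.195,0,-4.5],[-0.015,0.23,0,-5.3],[-0.02,0.265,0,-6.1],[-0.02,0.3,0,-6.9],[-0.025,0.335,0,-7.7],[-0.03,0.37,0,-8.5],[-0.03,0.405,0,-9.3],[-0.035,0.44,0,-10.1],[-0.04,0.475,0,-10.9],[-0.042,0.51,-0.01,-11.6],[-0.042,0.545,-0.01,-12],[-0.042,0.57,-0.015,-12],[-0.042,0.58,-0.015,-12],[-0.042,0.58,-0.015,-12],[-0.042,0.58,-0.015,-12]]' 0.0875 50
python3 - <<'E'
from h import *
s=telemetry.observe();print(s['q'])
grab('wrist','w5');crop('w5',120,80,440,320,2.5,'w5b')
C=cloud('w5');m=(C[...,2]>26)&(C[...,2]<38)&(C[...,0]<585)&(C[...,0]>400)&(abs(C[...,1]-240)<42)
q=C[m][:,:2].astype(np.float32);print(cv2.minAreaRect(q),cv2.boxPoints(cv2.minAreaRect(q)).round(1).tolist(),np.median(C[m][:,2]))
x=R.from_quat(np.roll(s['ee_rot'],-1)).as_matrix()[:,0];print('jaw yaw',np.degrees(np.arctan2(x[1],x[0])))
E
```

```text
time: 14.65
tool_pos: [502.3, 239.5, 181.1]
ee_rot: [-0.0, 0.743, -0.669, 0.0]
force: [0.2, -0.6, 0.2]
grip_width: 87.4
[-1.26973044  0.52007705  1.02610252  1.87528468 -0.51516423  1.03924824
 -1.49609863]
((502.5826416015625, 239.6831512451172), (139.7264862060547, 63.92672348022461), 6.2649993896484375) [[429.6000061035156, 263.79998779296875], [436.6000061035156, 200.3000030517578], [575.5, 215.5], [568.5, 279.1000061035156]] 32.740716665114405
jaw yaw -84.03019642805286
```

View pics/w5b.png

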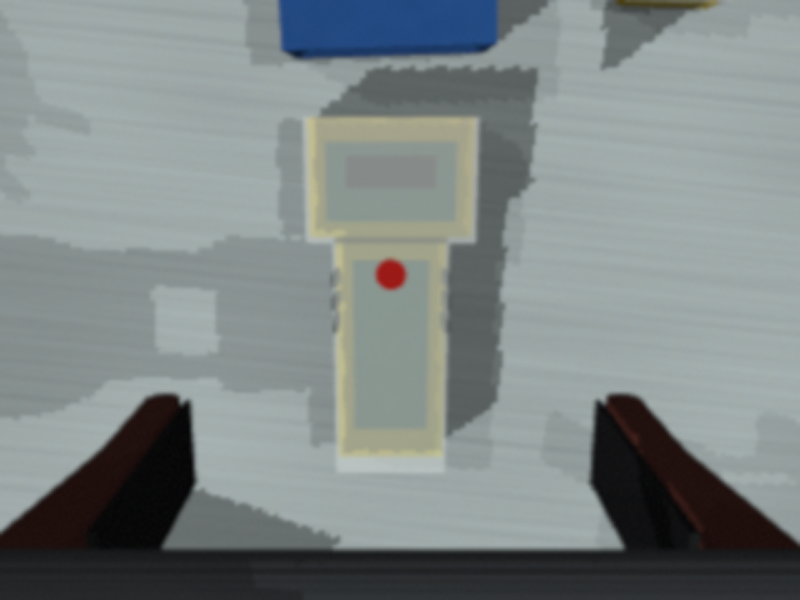

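Picture: the finder lies square between the jaws, head toward the sleeve, button at (391,274); the fit agrees with the last (502.5, 239.7, 6.0°). Grip and lift.

```bash
python3 -m creep '[[0,0,-0.04,0],[0,0,-0.08,0],[0,0,-0.115,0],[0,0,-0.145,0],[0,0,-0.16,0],[0,0,-0.1625,0],[0,0,-0.1625,0]]' 0.0875 50
python3 -m creep '[[0,0,0,0],[0,0,0,0],[0,0,0,0],[0,0,0,0],[0,0,0,0],[0,0,0,0],[0,0,0,0]]' 0.03 50
python3 -m creep '[[0,0,0.01,0],[0,0,0.02,0],[0,0,0.03,0],[0,0,0.04,0],[0,0,0.06,0],[0,0,0.085,0],[0,0,0.11,0],[0,0,0.13,0],[0,0,0.14,0],[0,0,0.14,0]]' 0.03 50
python3 - <<'E'
from h import *
print(telemetry.observe()['q'])
E
```

```text
time: 15.4
tool_pos: [503.3, 238.4, 19.5]
ee_rot: [-0.001, 0.742, -0.67, 0.001]
force: [0.0, -0.4, -0.5]
grip_width: 87.9
time: 16.1
tool_pos: [503.3, 238.7, 19.6]
ee_rot: [-0.001, 0.742, -0.67, 0.001]
force: [-0.6, 1.8, 2.7]
grip_width: 43.7
time: 17.1
tool_pos: [503.8, 239.1, 161.0]
ee_rot: [-0.002, 0.742, -0.67, 0.001]
force: [0.4, 0.7, -1.7]
grip_width: 43.8
[-1.24755877  0.54351515  1.00159043  1.89471353 -0.54539101  1.00050641
 -1.47284027]
```

```bash
python3 -m creep '[[0,-0.01,0,0.2],[0.005,-0.03,0,0.6],[0.01,-0.06,0,1.3],[0.015,-0.09,0,2],[0.02,-0.12,0,2.7],[0.025,-0.155,0,3.5],[0.03,-0.19,0,4.3],[0.035,-0.225,0,5.1],[0.04,-0.26,0,5.9],[0.045,-0.295,0,6.7],[0.05,-0.33,0,7.5],[0.055,-0.365,0,8.3],[0.06,-0.4,0,9.1],[0.065,-0.435,0,9.9],[0.07,-0.465,0,10.7],[0.073,-0.49,0,11.4],[0.075,-0.51,0,11.86],[0.075,-0.52,0,11.86],[0.075,-0.52,0,11.86],[0.075,-0.52,0,11.86]]' 0.03 50
python3 - <<'E'
from h import *
s=telemetry.observe();print(s['q'])
x=R.from_quat(np.roll(s['ee_rot'],-1)).as_matrix();print('jaw yaw',np.degrees(np.arctan2(x[1,0],x[0,0])),'z',x[:,2])
grab('wrist','w6');cv2.imwrite('pics/w6b.png',cv2.resize(ld('w6')['color'][:,:,::-1],(800,600)))
E
```

```text
time: 19.1
tool_pos: [578.6, -279.8, 160.2]
ee_rot: [-0.003, 0.994, -0.113, -0.001]
force: [0.7, 1.0, -1.5]
grip_width: 43.9
[-0.05196274  0.57694193  0.63354701  1.66013152 -0.38890682  1.03781356
  0.47939018]
jaw yaw -13.02561498403654 z [-0.00214664  0.00559206 -0.99998206]
```

View pics/w6b.png

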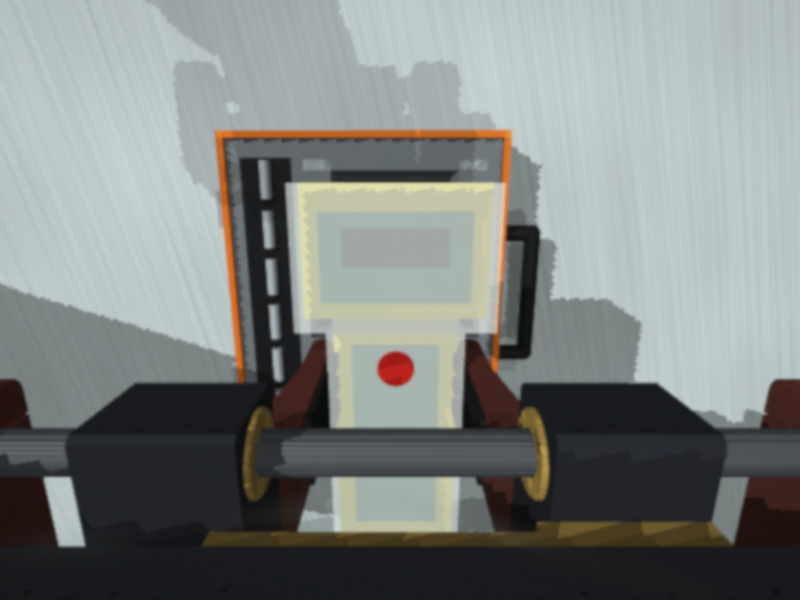

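The finder is held over the cutout, head to the head end; the nose's top edge is at (285–506, 183). I check its place in the hand by the pixels.

```bash
python3 - <<'E'
from h import *
a,b=[px('w6',u*.7,v*.7,172.6) for u,v in((286,183),(505,183))];c,d=[px('w6',u*.7,v*.7,172.6) for u,v in((329,334),(465,334))]
n=(a+b)/2;k=(c+d)/2;ax=np.array([np.cos(np.radians(77)),np.sin(np.radians(77))])
print(a,b,np.linalg.norm(a-b),'nose',n,'origin',n[:2]-70*ax,'step',k[:2],np.linalg.norm(c-d)); e=b-a;print('yaw',np.degrees(np.arctan2(e[1],e[0]))+90)
C=cloud('w6');m=(C[...,2]>165)&(C[...,2]<180)&(C[...,1]>-262);print(np.median(C[m],0),cv2.minAreaRect(C[m][:,:2].astype(np.float32)))
p=C[m];p=p[np.isfinite(p).all(1)];A=np.c_[p[:,:2]-p[:,:2].mean(0),np.ones(len(p))];print('plane',np.linalg.lstsq(A,p[:,2],rcond=None)[0])
E
```

```text
[ 564.17109377 -206.52201135  172.6       ] [ 626.5495466  -220.94683046  172.6       ] 64.02457952258153 nose [ 595.36032019 -213.7344209   172.6       ] origin [ 579.61374638 -281.94032544] step [ 585.36937648 -259.13564383] 43.22815675904059
yaw 76.97940541846896
[ 588.71314687 -235.44036253  173.49147926] ((589.0213623046875, -240.24398803710938), (54.593441009521484, 64.39173126220703), 76.97956848144531)
plane [-2.79487550e-03  4.51594807e-03  1.73497517e+02]
```

```bash
python3 -m creep '[[0,0,-0.03,0],[-0.0005,-0.0005,-0.06,0],[-0.0005,-0.0005,-0.085,0],[-0.0005,-0.0005,-0.098,0],[-0.0005,-0.0005,-0.103,0],[-0.0005,-0.0005,-0.103,0]]' 0.03 60
python3 -m creep '[[0,0,-0.003,0],[0,0,-0.006,0],[0,0,-0.009,0],[0,0,-0.012,0],[0,0,-0.015,0],[0,0,-0.015,0]]' 0.03 60
```

```text
time: 19.75
tool_pos: [578.7, -279.2, 57.5]
ee_rot: [-0.003, 0.994, -0.113, -0.001]
force: [0.2, -0.7, -2.5]
grip_width: 43.4
time: 20.35
tool_pos: [578.2, -279.2, 41.9]
ee_rot: [-0.003, 0.994, -0.113, -0.002]
force: [-0.1, 0.6, -1.6]
grip_width: 43.4
```

```bash
python3 -m creep '[[0,-0.001,-0.002,0],[0,-0.001,-0.004,0],[0,-0.001,-0.006,0],[0,-0.001,-0.008,0],[0,-0.001,-0.01,0],[0,-0.001,-0.012,0]]' 0.03 60
python3 -m creep '[[0,0,-0.0015,0],[0,0,-0.003,0],[0,0,-0.003,0]]' 0.03 60
```

```text
time: 20.95
tool_pos: [578.1, -280.5, 30.1]
ee_rot: [-0.003, 0.994, -0.113, -0.002]
force: [-3.4, 0.5, 3.6]
grip_width: 43.2
time: 21.25
tool_pos: [578.0, -280.5, 27.7]
ee_rot: [-0.003, 0.994, -0.113, -0.002]
force: [-5.8, 1.8, 9.9]
grip_width: 43.3
```

```bash
python3 -m creep '[[0,0,-0.001,0],[0,0,-0.002,0],[0,0,-0.002,0]]' 0.03 60
python3 -m creep '[[0,0,-0.001,0],[0,0,-0.002,0],[0,0,-0.002,0]]' 0.03 60
```

```text
time: 21.55
tool_pos: [578.1, -280.4, 27.7]
ee_rot: [-0.003, 0.994, -0.113, -0.001]
force: [-9.8, 4.9, 22.7]
grip_width: 43.8
time: 21.85
tool_pos: [578.0, -280.4, 27.6]
ee_rot: [-0.004, 0.994, -0.113, -0.001]
force: [-9.9, 5.4, 22.4]
grip_width: 43.9
```

It has bottomed (force up to 22 N with no further travel, at z as predicted). Release within the bays, rise and check.

```bash
python3 -m creep '[[0,0,0.0015,0],[0,0,0.0015,0],[0,0,0.0015,0],[0,0,0.0015,0],[0,0,0.0015,0]]' 0.062 30
python3 -m creep '[[0,0,0.01,0],[0,0,0.03,0],[0,-0.01,0.06,0],[-0.005,-0.04,0.1,0],[-0.01,-0.06,0.14,0],[-0.01,-0.06,0.15,0],[-0.01,-0.06,0.15,0],[-0.01,-0.06,0.15,0]]' 0.062 30
python3 - <<'E'
from h import *
grab('wrist','w7');crop('w7',150,10,430,220,2.85,'w7b')
C=cloud('w7');near=np.hypot(C[...,0]-578,C[...,1]+282)<80
m=near&(C[...,2]>36.5)&(C[...,2]<48)
p=C[m];print(len(p),cv2.minAreaRect(p[:,:2].astype(np.float32)),np.median(p[:,2]))
A=np.c_[p[:,:2]-p[:,:2].mean(0),np.ones(len(p))];print('plane',np.linalg.lstsq(A,p[:,2],rcond=None)[0])
i=near&(abs(C[...,2]-31)<3)&(ld('w7')['color'].max(-1)-ld('w7')['color'].min(-1)<25);print('insert',np.median(C[i][:,2]))
E
```

```text
time: 22.35
tool_pos: [578.0, -280.4, 28.7]
ee_rot: [-0.004, 0.994, -0.113, -0.001]
force: [0.1, 0.1, -0.5]
grip_width: 62.3
time: 23.15
tool_pos: [568.1, -338.9, 177.8]
ee_rot: [-0.005, 0.994, -0.112, -0.002]
force: [-0.3, 2.1, 0.3]
grip_width: 62.1
9638 ((571.5940551757812, -280.4365234375), (140.23341369628906, 143.02862548828125), 76.80207061767578) 40.797964646459604
plane [ 9.61956445e-03 -1.79124506e-03  4.07535400e+01]
insert 31.788557304733104
```

View pics/w7b.png

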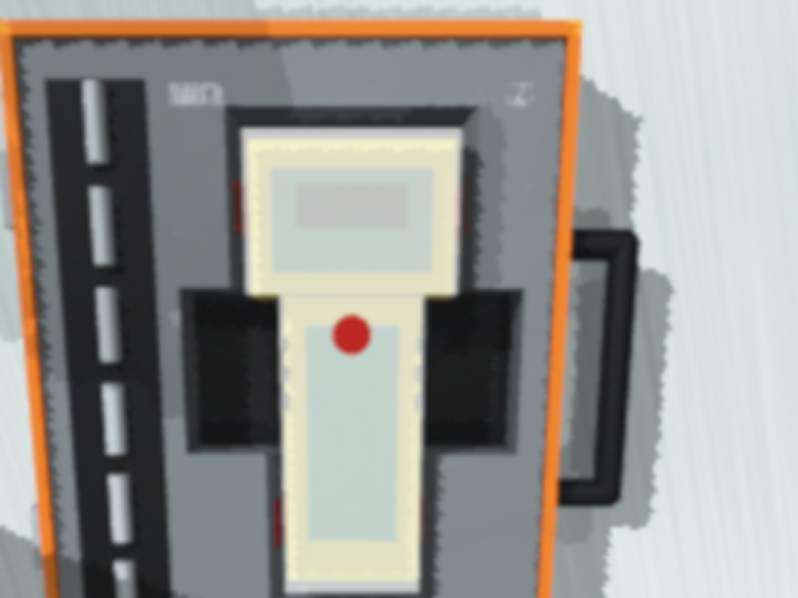

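Seated: the top stands 9.0 above the insert, button at (351,334), pads against both sides. A last numeric check of position and heading.

```bash
python3 - <<'E'
from h import *
g=lambda u,v,z:px('w7',150+u/2.85-.35,10+v/2.85-.35,z)
n=(g(242,128,40)+g(463,128,40))/2; e=(g(285,592,40)+g(420,592,40))/2; d=n-e
print('len',np.linalg.norm(d),'yaw',np.degrees(np.arctan2(d[1],d[0])),'mid',(n+e)/2,'origin from nose',n[:2]-70*d[:2]/np.linalg.norm(d))
b=[g(182,290,31),g(522,290,31),g(190,452,31),g(515,452,31)];print('bay mid',np.mean(b,0),np.linalg.norm(b[0]-b[1]))
C=cloud('w7');dd=C[...,:2]-[578.5,-282];c,s=np.cos(np.radians(77)),np.sin(np.radians(77));x=dd@[c,s];y=dd@[-s,c]
m=(abs(x)<60)&(abs(y)<18)&(C[...,2]>34);p=np.c_[x[m],y[m],np.ones(m.sum())];print('tilt',np.linalg.lstsq(p,C[m][:,2],rcond=None)[0])
m=(abs(x)<70)&(abs(y)<40)&(C[...,2]>36.5);print('rect',cv2.minAreaRect(C[m][:,:2].astype(np.float32)))
E
```

```text
len 140.4504180936275 yaw 76.97816939371629 mid [ 578.75109246 -282.17152434   40.        ] origin from nose [ 578.80183707 -281.9521067 ]
bay mid [ 578.5496451  -281.96877805   31.        ] 106.5733100145771
tilt [-2.85198218e+00 -2.31352292e-02  1.39329304e+02]
rect ((578.4976806640625, -282.0231018066406), (139.87144470214844, 79.99562072753906), 76.99515533447266)
```

```bash
python3 - <<'E'
from h import *
C=cloud('w7');dd=C[...,:2]-[578.5,-282];c,s=np.cos(np.radians(77)),np.sin(np.radians(77));x=dd@[c,s];y=dd@[-s,c]
m=(abs(x)<60)&(abs(y)<18)&(abs(C[...,2]-40)<6);print('tilt',np.linalg.lstsq(np.c_[x[m],y[m],np.ones(m.sum())],C[m][:,2],rcond=None)[0])
print(job.close_job())
E
```

```text
tilt [-2.50805882e-04  2.51054764e-03  4.08149141e+01]
the job is handed in; nothing more can be done
None
```

I drew the stud finder out of the sleeve by its handle, laid it flat on the table and let go. I then took it by the waist and pressed it into its cutout, head end matching, until it bottomed. The job is handed in; no verdict is given.

- **Extra step:** after the first waist lift, turning the finder the right way round would have taken the last joint past its range. I set it down again, turned the gripper half round and regripped the waist before pressing.
- **Press:** the force rose to about 22 N with no more travel at the expected height. After I let go, the wrist force was back near zero.
- **Last checks in the wrist image:**
  - Top stands about 9.0 mm above the insert, as it should when seated.
  - Origin is within about 0.5 mm of the cutout's middle.
  - Long axis is within about 0.1° of the cutout's.
  - Tilt is below 0.003 rad.
- **End state:** the arm stood clear, well above the case, at 23 s on the clock when last read.
- **Failed or disagreeing checks:** my first tilt fit picked up gripper points and was meaningless, and I repeated it with them left out. I did not picture the mallet, screwdriver, mug and pins again at the end; no move was planned to touch them.

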